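# Take the combination padlock off the tool case

### The arm

A 6-joint arm with a two-finger parallel gripper is mounted at the origin on the work surface. World frame = base frame: x ahead of the robot, y to its left, z up, the work surface at z = 0. Lengths are in m, angles in rad, forces in N, time in s.
With the tool pointing down it reaches from about 0.35 to 0.775 m from the base axis. Payload 5.5 kg.
Tool frame: the origin (TCP) lies at the very end of the fingers, on their centre line; the grasp point (between the pads) lies 19 mm behind it; z points along the fingers, y is the direction in which the jaws open and shut (so a half turn about z gives the same grasp; the last joint's range is limited). The gripper opens to 85 mm and grips with 20 to 120 N. Pads are 22 mm wide; open, the fingers measure 114 mm over their backs; the gripper's body (76 mm by 85 mm) begins 54 mm behind the grasp point. The pads swing forward as they close: fully open they stand 13 mm farther back than shut.
Start: joints at [-1.347, 0.313, 0.046, 1.304, 0, 1.431], TCP at [0.205, -0.537, 0.231] pointing down, gripper open.
Joint ranges: [-2.76, 2.76], [-0.86, 1.69], [-1.03, 1.26], [-2.2, 2.34], [-1.47, 1.5], [-3.14, 3.14]. Speed limits (rad/s): [2.57, 2.57, 3.14, 3.14, 3.14, 3.14].

### API

Orientations are given as a unit quaternion [w, x, y, z].
In Python, from workcell import get_state, imaging, env, spotter gives the robot as it stands.
- The arm moves only by the tool play_rows, never from a script. Its argument "moves" is a list of rows, each an object with "claw": the finger opening in cm, from 0 to 8.54; "delta_pos": the shift along the tool's x, y, z in cm, a list of three; "twist": the turn about the tool's z in degrees. A call has 1 to 12 rows; each row is the pose to reach, as a shift and turn from the pose commanded when the call began, along the tool's axes at that moment; what a row does not reach only later rows make up. A row lasts 1/8 s, in which the tool goes at most 62.5 mm and 10.7 degrees, less where a joint would pass 70% of its speed; a pose out of reach is approached as far as the arm can. A call with a gripper value outside its range is refused whole. The fingers move at their own pace and stop on an object; "force" is the grip in N (left out, the last holds). Time passes only in rows, so rows that repeat a pose let the fingers close. It gives the time, the measured TCP pose, the force and the opening at its end, in the units of the state.
- get_state(): the state, without advancing time (a new reading comes with each control period).
- imaging.read_camera(name): name is "scene" or "top" or "wrist"; returns the picture (480x640x3 uint8, red, green, blue); there is no depth.
- imaging.camera_info(name): a dict with "fx", "fy", "cx", "cy" (pixels), "world_to_cam" (4x4, takes a point from world to camera coordinates). Camera axes: x right, y down, z forward; pixel columns grow to the right and rows downward; lengths in m; the calibration is good to about 2 mm. A picture is of the moment at which its call begins: read the wrist's pose just before it. camera_info takes no time and is no camera call; for the wrist camera it gives the pose at the moment of the call.
- env.hand_in(): hands the job in, once; it reports no verdict.
Trained networks look in the newest picture that a camera, given by its name, has taken for a name from the list of things; names that differ only in an ending like _2 or _b are one class to them, and where a whole thing is asked for, a point or a joint stands for the part that bears it (a point fixed in the world has none). Each returns a list of dicts, best first, with "conf" (0 to 1); they miss things now and then, are a little off and sometimes report something else, mostly with a low value. They report only what shows in the picture. A call takes as long as a camera call. They do not tell look-alikes from the thing itself.
- spotter.spot_in(camera, query): "extent" ([left, top, right, bottom] in pixels, round what is visible of it).
The state is a dict: "clock": time; "joint_pos": joint angles; "qvel": joint speeds; "tau": joint torques, N m; "tcp_pos": TCP position; "orientation": TCP orientation; "wrist_force": force on the tool from outside, world axes, zero at the start; "ft_torque": the same for the moment, N m; "finger_gap": finger opening in m.
Only numpy, scipy, OpenCV 4.12 (cv2) and the standard library are available. Lean on these libraries where they do the work, as an engineer would, in place of code of your own. Each camera call takes 0.05 s, during which the arm holds its last target. There are 200 camera calls.

### The job

First lift the piston off the lid of the steel tool case and stand it upright on the bench, let go. Then turn the padlock's dial clockwise, feeling past any lesser clicks, until it drops into its opening notch and the shackle pops, pull the lock so that the shackle slides fully out, and take the open lock off the staple. Finish while holding the open lock still and dial up in the gripper, at least 10 cm clear above the lid; leave the wrench, jar and bearing alone.

Things in the scene. Friction and masses are not known exactly. Their poses are not given: they have to be found in the camera images.
- case: Flat steel tool case, 280 (its x) x 200 (its y) x 70 mm high, fixed. Origin: centre of its underside; the flat lid is at z = +70 mm. On the lid stand the staple and two round guide studs (8 mm thick, 8 mm high, centres at case x = +22, y = +-36.5 mm) that keep the lock from twisting or shifting sideways.
- staple (a point): Middle of the opening of the staple, a fixed arch of 5 mm steel bar on the lid, at case (54.5, 16, 84) mm. The arch lies in the case's y-z plane, open along the case's x: its uprights are centred 9.5 mm to either side (y) of this point, its top bar 12 mm above. The short leg of the shackle passes through it.
- lock: Loose steel padlock lying flat on the lid, dial up, about 0.5 kg in all. Body 64 (its x) x 60 (its y) x 28 mm thick; origin: centre of its underside; at the start its axes and origin x, y are those of the case. The shackle leaves the +x face. Grip the body across its 60 mm width (y), behind the studs, near lock x = -10 mm; the dial then stands between the fingers.
- dial_top (a point): Centre of the top of the dial, a black knurled round knob 38 mm in diameter and 21 mm tall on the lock's upper face (28 mm above its underside); axis at lock x = -10, y = 0 mm, top at 49.5 mm. A white line on the dial meets a short white mark on the face, on its +x (shackle) side, at the opening notch.
- dial (a joint): Dial angle in rad, growing as the dial turns clockwise seen from above; 0 is the opening notch. It starts about 0.5 to 1.35 short of it (negative). Lesser clicks (slight catches that do not open) come every 0.785 rad; they take less than 0.1 N m to pass. At the opening notch (within about 0.1 rad) the shackle pops out by some 7 mm by itself and the dial stops dead.
- shackle (a joint): How far the shackle stands out of the lock body, m: 0 to 0.001 locked, about 0.007 after it pops, 0.032 fully out (hard stop). It then stays where it is left (friction about 2 N). While locked it cannot be pulled.
- shackle_tip (a point): End of the short leg: closed, at lock x = +26, y = +16 mm, hidden 6 mm inside the body (face at +32). It moves to lock +x as the shackle comes out. With the shackle fully out, moving the lock forward (+x) to 12 mm past its first place (6 to 18 mm will do) leaves the staple standing in the gap between this end and the body; the lock then lifts straight up.
- piston: Loose aluminium piston standing on the lid just behind the lock (on its -x side), in the way of drawing the lock back: plain cylinder 58 mm in diameter, 56 mm tall, about 0.35 kg. Origin: centre of its underside.
- wrench: Bystander: steel wrench lying on the bench, about 180 mm long.
- bolt_jar: Bystander: closed glass jar, 64 mm in diameter, 85 mm tall, standing on the bench.
- bearing: Bystander: steel bearing ring, 72 mm in diameter, 18 mm high, lying on the bench.
- shackle_bar (a point): Middle of the shackle's cross bar: centreline at lock x = +64 (closed), 14 mm above the underside. The shackle is a U of 8 mm steel bar, its legs along lock x at y = -16 (long, always in the body) and +16 mm (short). Drawing the lock body back along its -x makes this bar catch on the staple after about 3 mm and so pulls the shackle out: some 35 mm of travel in all.
There are look-alikes about, which are no part of the job. Leave any red or turquoise look-alike of the piston alone.

How it is judged:
On the way, in this order (a step that is already met when the one before it is completed fails the run):
1. the piston stands upright on the bench, let go, while the lock is still shut (height (world z) of piston below 0.006 m and angle between piston's own z axis and vertical below 0.1 rad and linear speed of piston below 0.02 m/s and contact force between the fingers and piston below 0.1 N and contact force between piston and case below 0.1 N and value of joint shackle below 0.003 m), for 0.2 s.
2. the dial is in its opening notch and the shackle has popped out (value of joint shackle above 0.004 m and value of joint dial between -0.2 and 0.2 rad), for 0.1 s.
At the end, for the whole second after the job is handed in: The lock is held in the fingers, clear of the case, still, dial up (within 0.3 rad), its underside at least 100 mm above the lid (z above 0.17 m), with the shackle at least 22 mm out; the piston stands upright (within 0.1 rad) and untouched on the bench, at rest, clear of the case (value of joint shackle above 0.022 m and height (world z) of lock above 0.17 m and angle between lock's own z axis and vertical below 0.3 rad and linear speed of lock below 0.03 m/s and contact force between the fingers and lock above 1 N and contact force between each of lock, piston and case below 0.1 N and height (world z) of piston below 0.006 m and angle between piston's own z axis and vertical below 0.1 rad and linear speed of piston below 0.02 m/s and contact force between the arm and piston below 0.1 N); the arm keeps its last pose, push and grip.
It fails at once if a bystander is moved by more than 30 mm (distance of any of wrench, bolt_jar, bearing from where it was at the start of the episode above 0.03 m).
It fails at once if the piston is dropped or tipped over (angle between piston's own z axis and vertical above 0.6 rad or (linear speed of piston above 0.7 m/s and contact force between the fingers and piston below 0.1 N)).
It also fails if it takes over 61 s, if anything falls off the work surface, if the arm or the gripper's body presses on something with over 40 N, if the wrist force passes 120 N, or if a joint passes its speed limit or range.

## Working session

There is one attempt and no reset: what is moved stays moved. The work goes in short steps, Python scripts to look and compute and a tool call to move; the robot and the scene stay as the last step left them, time stands still between calls to the robot, and variables do not carry over. Pictures are saved under pics/ and viewed, about 8 in all and at most 12, crops included, and the job is handed in when it is done.

Besides the shell and the picture viewer there is one more tool, called after ">>>" as name(argument=value, ...), one argument or row to a line, values as JSON. play_rows: Moves the arm, as the interface text tells. Its arguments: {"type":"object","properties":{"moves":{"type":"array"},"force":{"type":"number"}},"required":["moves"]}

```bash
mkdir -p pics; ls
cat > h.py <<'E'
from workcell import get_state, imaging, env, spotter
import numpy as np, cv2
from scipy.spatial.transform import Rotation as R
def proj(ci,p):
    c=(ci['world_to_cam']@np.r_[p,1])[:3]
    return np.array([ci['fx']*c[0]/c[2]+ci['cx'],ci['fy']*c[1]/c[2]+ci['cy']])
def back(ci,uv,z):
    T=np.linalg.inv(ci['world_to_cam']); d=T[:3,:3]@[(uv[0]-ci['cx'])/ci['fx'],(uv[1]-ci['cy'])/ci['fy'],1]
    o=T[:3,3]; return o+d*(z-o[2])/d[2]
def st():
    s=get_state(); print({k:np.round(s[k],4).tolist() for k in('clock','tcp_pos','orientation','joint_pos','wrist_force','ft_torque','finger_gap')}); return s
def shot(cam,name):
    im=imaging.read_camera(cam); cv2.imwrite('pics/'+name+'.png',im[:,:,::-1]); return im
E
python3 - <<'E'
from h import *
st()
for c in('top','scene'):
    shot(c,c+'0'); ci=imaging.camera_info(c); print(c,ci['fx'],np.round(np.linalg.inv(ci['world_to_cam']),3).tolist())
    for q in('case','lock','dial_top','piston','wrench','bolt_jar','bearing'):
        print(q,[(round(d['conf'],2),np.round(d['extent']).tolist()) for d in spotter.spot_in(c,q)[:4]])
a=cv2.imread('pics/top0.png');b=cv2.imread('pics/scene0.png')
cv2.imwrite('pics/both0.png',a)
E
```

```text
pics
{'clock': 0.0, 'tcp_pos': [0.2045, -0.5369, 0.2304], 'orientation': [-0.0009, 0.9835, 0.1809, -0.0], 'joint_pos': [-1.3466, 0.314, 0.045, 1.3036, 0.0, 1.4312], 'wrist_force': [-0.3079, -0.2507, 0.209], 'ft_torque': [-0.0102, -0.0439, -0.0169], 'finger_gap': 0.0857}
top 434.1331327154804 [[0.025, -0.993, 0.112, 0.398], [-0.999, -0.028, -0.022, 0.009], [0.025, -0.111, -0.994, 1.028], [0.0, 0.0, 0.0, 1.0]]
case [(0.63, [245.0, 134.0, 363.0, 283.0])]
lock [(0.8, [290.0, 180.0, 323.0, 224.0])]
dial_top [(0.79, [298.0, 200.0, 315.0, 219.0])]
piston [(0.82, [188.0, 240.0, 222.0, 266.0]), (0.64, [338.0, 297.0, 361.0, 324.0]), (0.61, [287.0, 226.0, 314.0, 256.0]), (0.6, [294.0, 294.0, 318.0, 324.0])]
wrench [(0.79, [425.0, 207.0, 474.0, 268.0])]
bolt_jar [(0.93, [129.0, 163.0, 164.0, 197.0]), (0.5, [427.0, 205.0, 474.0, 269.0]), (0.43, [298.0, 198.0, 313.0, 218.0])]
bearing [(0.73, [135.0, 253.0, 167.0, 284.0])]
scene 570.4377167348766 [[0.437, 0.642, -0.63, 1.324], [0.899, -0.31, 0.308, -0.405], [0.002, -0.701, -0.713, 0.992], [0.0, 0.0, 0.0, 1.0]]
case [(0.78, [296.0, 208.0, 415.0, 332.0])]
lock [(0.8, [331.0, 234.0, 368.0, 281.0]), (0.45, [290.0, 208.0, 411.0, 336.0]), (0.4, [346.0, 263.0, 362.0, 279.0])]
dial_top [(0.7, [336.0, 232.0, 358.0, 250.0]), (0.55, [331.0, 234.0, 366.0, 280.0]), (0.46, [427.0, 184.0, 456.0, 204.0])]
piston [(0.8, [395.0, 194.0, 421.0, 226.0]), (0.73, [323.0, 206.0, 348.0, 238.0]), (0.72, [252.0, 205.0, 279.0, 238.0]), (0.69, [291.0, 195.0, 314.0, 221.0])]
wrench [(0.65, [174.0, 286.0, 212.0, 359.0])]
bolt_jar [(0.63, [481.0, 213.0, 515.0, 252.0])]
bearing [(0.85, [430.0, 186.0, 457.0, 205.0])]
```

View pics/top0.png

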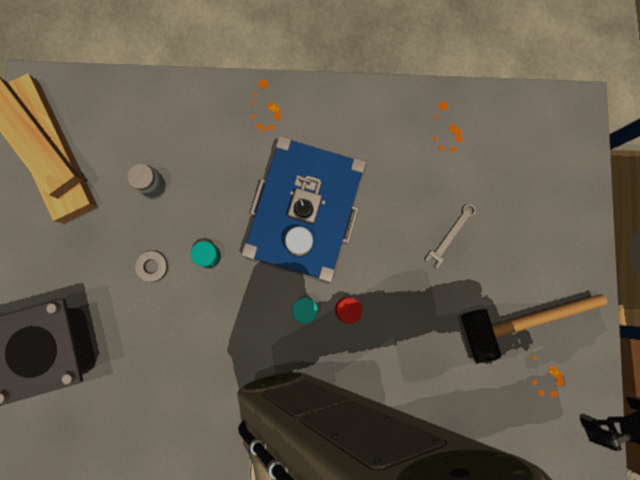

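View pics/scene0.png

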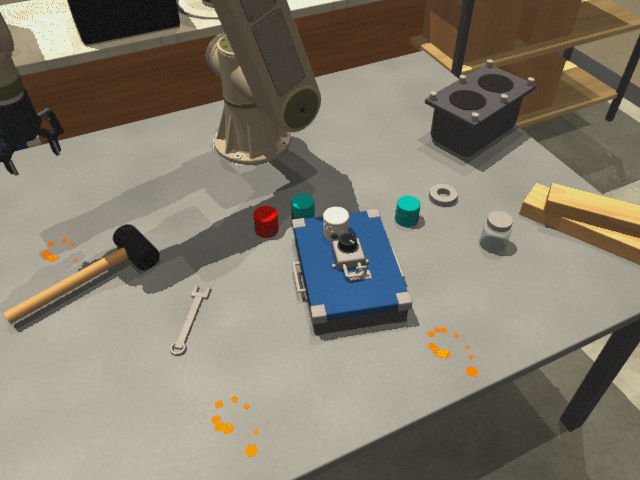

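Run:
```python
from h import *
s=get_state(); print(np.round(R.from_quat(s['orientation'],scalar_first=True).as_matrix(),3).tolist())
a=cv2.imread('pics/top0.png'); ci=imaging.camera_info('top')
hsv=cv2.cvtColor(a,cv2.COLOR_BGR2HSV)
m=cv2.inRange(hsv,(100,120,40),(125,255,255)); m[:, :230]=0;m[:,390:]=0;m[300:]=0;m[:120]=0
ys,xs=np.nonzero(m); P=np.array([back(ci,(x,y),0.07)[:2] for x,y in zip(xs,ys)])
r=cv2.minAreaRect((P*1000).astype(np.float32)); print('rect mm',r)
w=((hsv[...,2]>190)&(hsv[...,1]<40)).astype(np.uint8); w[:, :280]=0; w[:,320:]=0; w[:224]=0; w[262:]=0
(cx,cy),rad=cv2.minEnclosingCircle(np.argwhere(w)[:,::-1].astype(np.float32)); print('pist px',cx,cy,rad, back(ci,(cx,cy),.126))
for n,e in dict(red=(338,297,361,324),green=(294,297,318,322),turq=(190,240,219,268)).items(): print(n,back(ci,((e[0]+e[2])/2,(e[1]+e[3])/2),.05))
print('dial',back(ci,(304,209),.1195), 'bearing',back(ci,(151,266),.01),'wrench',back(ci,(450,236),0),'jar',back(ci,(147,180),.04))
cr=a[120:340,180:480]; cv2.imwrite('pics/crop.png',cv2.resize(cr,None,fx=2.5,fy=2.5,interpolation=cv2.INTER_CUBIC))
```

```text
[[0.935, 0.356, 0.0], [0.356, -0.935, -0.0], [0.0, 0.0, -1.0]]
rect mm ((588.364013671875, 6.7449951171875), (203.89520263671875, 281.5311584472656), 74.89875793457031)
pist px 0.0 0.0 0.0 [1.01942879 0.68566111 0.126     ]
red [ 0.36234272 -0.10072323  0.05      ]
green [ 0.36217832 -0.00346702  0.05      ]
turq [0.4800913  0.22803821 0.05      ]
dial [0.57596354 0.00733808 0.1195    ] bearing [0.45204204 0.35923118 0.01      ] wrench [ 0.54396789 -0.34613519  0.        ] jar [0.64855603 0.37118082 0.04      ]
```

```bash
cat >> h.py <<'E'
YAW=np.deg2rad(-15.1); U=np.array([np.cos(YAW),np.sin(YAW)]); V=np.array([-U[1],U[0]]); C=np.array([.588,.0067])
def case(x,y): return C+x*U+y*V
def go(p,yaw_deg=None,s=None):
    s=s or get_state(); M=R.from_quat(s['orientation'],scalar_first=True).as_matrix()
    d=M.T@(np.array(p)-s['tcp_pos'])*100
    y0=np.degrees(np.arctan2(M[1,0],M[0,0])); t=None if yaw_deg is None else -((yaw_deg-y0+180)%360-180)
    print('delta cm',np.round(d,2),'yaw',round(y0,2),'twist',t)
E
python3 - <<'E'
from h import *
ci=imaging.camera_info('top'); print(back(ci,(299,240),.126))
go([.54,.015,.30],164.9)
E
```

```text
[0.50850943 0.01601228 0.126     ]
delta cm [ 51.   -39.69  -6.87] yaw 20.84 twist -144.0564530043539
```

>>> play_rows(
  moves=[
    {"claw": 8.5,"delta_pos": [4,-3,-6],"twist": -10},
    {"claw": 8.5,"delta_pos": [8,-6,-7],"twist": -20},
    {"claw": 8.5,"delta_pos": [12,-9.3,-7],"twist": -30},
    {"claw": 8.5,"delta_pos": [16.5,-13,-7],"twist": -40},
    {"claw": 8.5,"delta_pos": [21,-16.5,-7],"twist": -50},
    {"claw": 8.5,"delta_pos": [26,-20,-7],"twist": -60},
    {"claw": 8.5,"delta_pos": [31,-24,-7],"twist": -70},
    {"claw": 8.5,"delta_pos": [36,-28,-7],"twist": -80},
    {"claw": 8.5,"delta_pos": [41,-32,-7],"twist": -90},
    {"claw": 8.5,"delta_pos": [46,-36,-7],"twist": -100},
    {"claw": 8.5,"delta_pos": [51,-39.7,-7],"twist": -110},
    {"claw": 8.5,"delta_pos": [51,-39.7,-7],"twist": -120},
  ],
)

```text
clock: 2.3
tcp_pos: [0.5414, 0.0188, 0.3007]
orientation: [-0.0, 0.33, 0.944, 0.0]
wrist_force: [-0.3, -0.8, 0.2]
finger_gap: 0.0849
```

>>> play_rows(
  moves=[
    {"claw": 8.5,"delta_pos": [0,0,0],"twist": -10},
    {"claw": 8.5,"delta_pos": [0,0,0],"twist": -20},
    {"claw": 8.5,"delta_pos": [0,0,0],"twist": -24},
    {"claw": 8.5,"delta_pos": [0,0,0],"twist": -24},
  ],
)

```text
clock: 2.8
tcp_pos: [0.54, 0.0151, 0.3013]
orientation: [0.0, 0.132, 0.991, -0.0]
wrist_force: [0.7, 0.6, -0.3]
finger_gap: 0.085
```

Run:
```python
from h import *
st(); ci=imaging.camera_info('wrist'); shot('wrist','w1'); shot('top','t1')
T=np.linalg.inv(ci['world_to_cam']);print(ci['fx'],np.round(T,3).tolist())
for q in('lock','dial_top','piston'):
    print(q,[(round(d['conf'],2),np.round(d['extent']).tolist()) for d in spotter.spot_in('wrist',q)[:3]])
print('pred dial',proj(ci,[*case(-.01,0),.1195]))
```

```text
{'clock': 2.8, 'tcp_pos': [0.54, 0.0151, 0.3013], 'orientation': [0.0001, 0.1323, 0.9912, -0.0], 'joint_pos': [-0.1206, 0.2354, 0.1116, 1.4469, -0.0001, 0.1447], 'wrist_force': [0.7009, 0.5796, -0.3156], 'ft_torque': [-0.0118, -0.0488, 0.0085], 'finger_gap': 0.085}
368.57506308381795 [[0.262, 0.931, 0.253, 0.476], [0.965, -0.253, -0.07, 0.034], [-0.001, 0.262, -0.965, 0.443], [0.0, 0.0, 0.0, 1.0]]
lock [(0.9, [290.0, 226.0, 354.0, 324.0])]
dial_top [(0.66, [304.0, 234.0, 339.0, 279.0])]
piston [(0.9, [273.0, 148.0, 344.0, 215.0]), (0.87, [123.0, 29.0, 204.0, 100.0]), (0.85, [222.0, 2.0, 287.0, 72.0])]
pred dial [320.51251138 260.32227702]
```

View pics/w1.png

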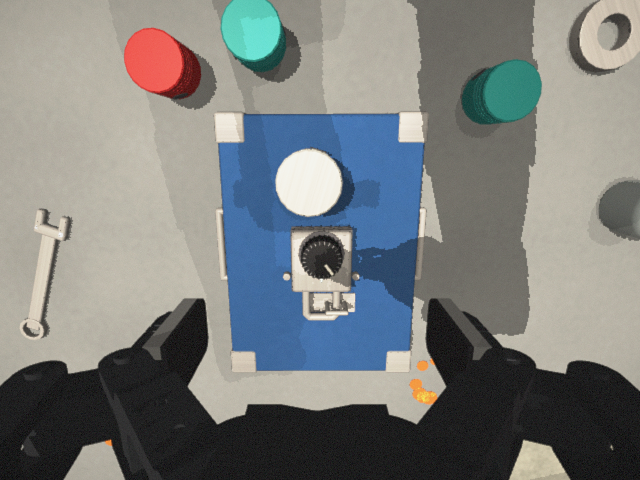

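The wrist picture shows the lock with the dial at (321,258), its white line pointing down-right about 0.6 rad short of the mark. The white piston is at (309,183). The lid corners are near (216,113), (427,113), (232,372) and (411,372).

Run:
```python
from h import *
from scipy.optimize import least_squares
ci=imaging.camera_info('wrist')
X=np.array([[-.14,-.1,.07],[-.14,.1,.07],[.14,-.1,.07],[.14,.1,.07],[.022,-.0365,.078],[.022,.0365,.078],[-.01,0,.1195]])
px=np.array([[216,113],[427,113],[232,372],[411,372],[287,277],[356,277],[321,257]])
def w(q,p): c,s=np.cos(q[2]),np.sin(q[2]); return [q[0]+c*p[0]-s*p[1],q[1]+s*p[0]+c*p[1],p[2]]
f=lambda q:np.concatenate([proj(ci,w(q,p))-u for p,u in zip(X,px)])
r=least_squares(f,[.588,.0067,YAW]); print(r.x[:2],np.degrees(r.x[2]),np.round(f(r.x),1))
im=cv2.imread('pics/w1.png'); hsv=cv2.cvtColor(im,cv2.COLOR_BGR2HSV)
m=((hsv[...,2]>200)&(hsv[...,1]<50)).astype(np.uint8); k=np.zeros_like(m);k[140:222,265:352]=1
(cx,cy),rad=cv2.minEnclosingCircle(np.argwhere(m*k)[:,::-1].astype(np.float32)); print(cx,cy,rad,rad/368.6)
p=back(ci,(cx,cy),.126); print('piston',p); d=p[:2]-r.x[:2]; c,s=np.cos(r.x[2]),np.sin(r.x[2]); print('in case',c*d[0]+s*d[1],-s*d[0]+c*d[1])
cv2.imwrite('pics/dial.png',cv2.resize(im[220:330,270:375],None,fx=5,fy=5,interpolation=cv2.INTER_CUBIC))
```

```text
[0.58726284 0.00813154] -15.07150890610087 [ 1.2  1.5 -1.3  1.   2.9 -2.4 -3.5 -2.7 -0.3 -0.9 -0.  -1.   0.9  2.2]
308.2386474609375 181.91607666015625 33.25877380371094 0.09022998861560211
piston [0.50559524 0.01784121 0.126     ]
in case -0.08138315801274669 -0.011859888035052614
```

```bash
sed -i 's/C=np.array(\[.588,.0067\])/C=np.array([.587,.008])/; s/-15.1)/-15.07)/' h.py
python3 - <<'E'
from h import *
go([.507,.017,.08],164.93); go([.45,-.19,.012])
E
```

```text
delta cm [ 3.24 -0.68 22.13] yaw 164.8 twist -0.12688287123546615
delta cm [  3.31 -22.15  28.93] yaw 164.8 twist None
```

>>> play_rows(
  moves=[
    {"claw": 8.5,"delta_pos": [1.6,-0.3,4],"twist": 0},
    {"claw": 8.5,"delta_pos": [3.2,-0.7,9],"twist": 0},
    {"claw": 8.5,"delta_pos": [3.2,-0.7,14],"twist": 0},
    {"claw": 8.5,"delta_pos": [3.2,-0.7,18],"twist": 0},
    {"claw": 8.5,"delta_pos": [3.2,-0.7,21],"twist": 0},
    {"claw": 8.5,"delta_pos": [3.2,-0.7,22],"twist": 0},
    {"claw": 8.5,"delta_pos": [3.2,-0.7,22],"twist": 0},
  ],
)

```text
clock: 3.92
tcp_pos: [0.5072, 0.0167, 0.0813]
orientation: [-0.0, 0.132, 0.991, -0.0]
wrist_force: [0.5, -0.1, 0.8]
finger_gap: 0.0849
```

>>> play_rows(
  force=30,
  moves=[
    {"claw": 4.5,"delta_pos": [0,0,0],"twist": 0},
    {"claw": 4.5,"delta_pos": [0,0,0],"twist": 0},
    {"claw": 4.5,"delta_pos": [0,0,0],"twist": 0},
    {"claw": 4.5,"delta_pos": [0,0,0],"twist": 0},
    {"claw": 4.5,"delta_pos": [0,0,0],"twist": 0},
    {"claw": 4.5,"delta_pos": [0,0,0],"twist": 0},
  ],
)

```text
clock: 4.68
tcp_pos: [0.5085, 0.0165, 0.0829]
orientation: [0.002, 0.132, 0.991, -0.0]
wrist_force: [0.5, -0.8, 6.6]
finger_gap: 0.057
```

>>> play_rows(
  force=40,
  moves=[
    {"claw": 4.5,"delta_pos": [0,0,-1],"twist": 0},
    {"claw": 4.5,"delta_pos": [0,0,-4],"twist": 0},
    {"claw": 4.5,"delta_pos": [0,0,-7.5],"twist": 0},
    {"claw": 4.5,"delta_pos": [0,-1.5,-9],"twist": 0},
    {"claw": 4.5,"delta_pos": [0,-5,-9],"twist": 0},
    {"claw": 4.5,"delta_pos": [0,-9,-9],"twist": 0},
    {"claw": 4.5,"delta_pos": [0,-13,-9],"twist": 0},
    {"claw": 4.5,"delta_pos": [0,-17,-9],"twist": 0},
    {"claw": 4.5,"delta_pos": [0,-20,-8],"twist": 0},
    {"claw": 4.5,"delta_pos": [0,-21.5,-5],"twist": 0},
    {"claw": 4.5,"delta_pos": [0,-21.5,-1.5],"twist": 0},
    {"claw": 4.5,"delta_pos": [0,-21.5,1],"twist": 0},
  ],
)

```text
clock: 6.18
tcp_pos: [0.449, -0.1912, 0.0692]
orientation: [-0.001, 0.133, 0.991, 0.0]
wrist_force: [-0.1, -0.8, -3.3]
finger_gap: 0.0573
```

>>> play_rows(
  moves=[
    {"claw": 4.5,"delta_pos": [0,0,2.5],"twist": 0},
    {"claw": 4.5,"delta_pos": [0,0,4.3],"twist": 0},
    {"claw": 4.5,"delta_pos": [0,0,5.2],"twist": 0},
    {"claw": 4.5,"delta_pos": [0,0,5.5],"twist": 0},
    {"claw": 4.5,"delta_pos": [0,0,5.5],"twist": 0},
  ],
)

```text
clock: 6.8
tcp_pos: [0.4511, -0.1912, 0.0166]
orientation: [0.0, 0.132, 0.991, -0.0]
wrist_force: [0.1, 0.8, -3.1]
finger_gap: 0.0574
```

Run:
```python
from h import *
st(); shot('scene','s2')
im=cv2.imread('pics/s2.png'); cv2.imwrite('pics/s2c.png',im[100:340,150:470])
```

```text
{'clock': 6.8, 'tcp_pos': [0.4511, -0.1912, 0.0166], 'orientation': [0.0002, 0.132, 0.9913, -0.0002], 'joint_pos': [-0.5647, 0.3289, -0.5073, 0.7341, -0.0001, -0.3], 'wrist_force': [0.1171, 0.7835, -3.0524], 'ft_torque': [-0.0052, -0.0303, -0.0134], 'finger_gap': 0.0574}
```

View pics/s2c.png

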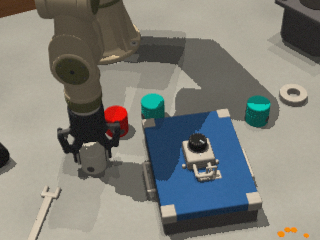

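The crop shows the piston held upright beside the case, and the fingers are clear of the wrench. I'll lower it gently onto the bench.

>>> play_rows(
  moves=[
    {"claw": 4.5,"delta_pos": [0,0,0.1],"twist": 0},
    {"claw": 4.5,"delta_pos": [0,0,0.2],"twist": 0},
    {"claw": 4.5,"delta_pos": [0,0,0.2],"twist": 0},
  ],
)

```text
clock: 7.22
tcp_pos: [0.4511, -0.1908, 0.0144]
orientation: [0.0, 0.132, 0.991, -0.0]
wrist_force: [0.5, -0.5, -4.0]
finger_gap: 0.0575
```

>>> play_rows(
  moves=[
    {"claw": 4.5,"delta_pos": [0,0,0.1],"twist": 0},
    {"claw": 4.5,"delta_pos": [0,0,0.1],"twist": 0},
  ],
)

```text
clock: 7.48
tcp_pos: [0.451, -0.1908, 0.0132]
orientation: [-0.0, 0.132, 0.991, 0.0]
wrist_force: [-0.6, 0.9, -3.6]
finger_gap: 0.0573
```

>>> play_rows(
  moves=[
    {"claw": 4.5,"delta_pos": [0,0,0.1],"twist": 0},
    {"claw": 4.5,"delta_pos": [0,0,0.1],"twist": 0},
  ],
)

```text
clock: 7.72
tcp_pos: [0.451, -0.1909, 0.0129]
orientation: [0.0, 0.132, 0.991, -0.0]
wrist_force: [-2.7, 1.1, 5.5]
finger_gap: 0.0571
```

>>> play_rows(
  moves=[
    {"claw": 4.5,"delta_pos": [0,0,0.1],"twist": 0},
    {"claw": 4.5,"delta_pos": [0,0,0.1],"twist": 0},
  ],
)

```text
clock: 7.98
tcp_pos: [0.451, -0.1909, 0.0129]
orientation: [0.0, 0.132, 0.991, -0.0]
wrist_force: [-6.1, 3.7, 15.4]
finger_gap: 0.0574
```

>>> play_rows(
  moves=[
    {"claw": 4.5,"delta_pos": [0,0,-0.1],"twist": 0},
    {"claw": 8.5,"delta_pos": [0,0,-0.1],"twist": 0},
    {"claw": 8.5,"delta_pos": [0,0,-0.1],"twist": 0},
    {"claw": 8.5,"delta_pos": [0,0,-0.1],"twist": 0},
    {"claw": 8.5,"delta_pos": [0,0,-0.1],"twist": 0},
  ],
)

```text
clock: 8.6
tcp_pos: [0.4511, -0.1909, 0.0122]
orientation: [-0.0, 0.132, 0.991, -0.0]
wrist_force: [0.1, -0.4, 0.0]
finger_gap: 0.0852
```

>>> play_rows(
  moves=[
    {"claw": 8.5,"delta_pos": [0,0,-2],"twist": 0},
    {"claw": 8.5,"delta_pos": [0,0,-6],"twist": 0},
    {"claw": 8.5,"delta_pos": [0,0,-11],"twist": 0},
    {"claw": 8.5,"delta_pos": [0,0,-16],"twist": 0},
    {"claw": 8.5,"delta_pos": [0,0,-20],"twist": 0},
    {"claw": 8.5,"delta_pos": [0,0,-20],"twist": 0},
  ],
)

```text
clock: 9.35
tcp_pos: [0.453, -0.192, 0.2158]
orientation: [0.003, 0.132, 0.991, -0.002]
wrist_force: [0.7, 0.3, -1.1]
finger_gap: 0.0851
```

Run:
```python
from h import *
s=st(); shot('wrist','w3'); ci=imaging.camera_info('wrist')
for d in spotter.spot_in('wrist','piston')[:3]: e=d['extent'];print(round(d['conf'],2),np.round(e),back(ci,((e[0]+e[2])/2,(e[1]+e[3])/2),.05))
go([*case(-.01,0),.16],164.93)
go([*case(-.01,0),.101],164.93)
shot('scene','s3'); im=cv2.imread('pics/s3.png')[150:330,200:440]; w=cv2.imread('pics/w3.png')
cv2.imwrite('pics/m3.png',np.hstack([cv2.resize(im,(400,300)),cv2.resize(w,(400,300))]))
```

```text
{'clock': 9.35, 'tcp_pos': [0.453, -0.192, 0.2158], 'orientation': [0.0032, 0.1319, 0.9913, -0.0015], 'joint_pos': [-0.5643, 0.1526, -0.2, 1.2111, -0.0001, -0.2998], 'wrist_force': [0.7171, 0.3464, -1.1037], 'ft_torque': [-0.0399, -0.0055, -0.0045], 'finger_gap': 0.0851}
0.88 [282. 177. 354. 250.] [ 0.44444052 -0.18786506  0.05      ]
0.78 [468.   1. 575.  90.] [ 0.36075347 -0.00734238  0.05      ]
0.77 [357.  38. 444. 123.] [ 0.3607958  -0.09951506  0.05      ]
delta cm [-6.92 22.75  5.21] yaw 164.85 twist -0.0843890089904562
delta cm [-6.92 22.75 11.11] yaw 164.85 twist -0.0843890089904562
```

View pics/m3.png

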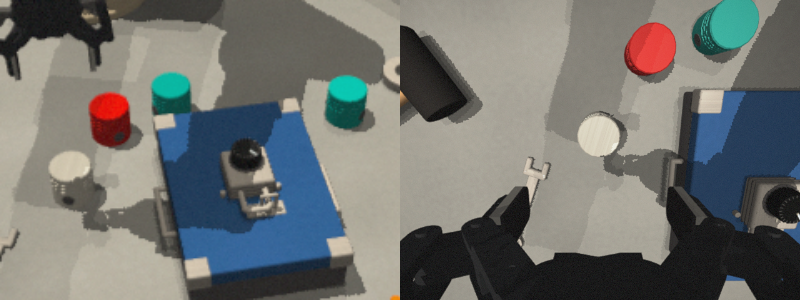

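The piston stands upright alone on the bench. The dial is next.

>>> play_rows(
  moves=[
    {"claw": 8.5,"delta_pos": [-1,4,0],"twist": 0},
    {"claw": 8.5,"delta_pos": [-2.5,9,0],"twist": 0},
    {"claw": 8.5,"delta_pos": [-4,14,0],"twist": 0},
    {"claw": 8.5,"delta_pos": [-5.5,19,1],"twist": 0},
    {"claw": 8.5,"delta_pos": [-6.7,22,2],"twist": 0},
    {"claw": 8.5,"delta_pos": [-6.9,22.7,3.5],"twist": 0},
    {"claw": 8.5,"delta_pos": [-6.9,22.7,3.5],"twist": 0},
    {"claw": 8.5,"delta_pos": [-6.9,22.7,3.5],"twist": 0},
  ],
)

```text
clock: 10.5
tcp_pos: [0.5761, 0.0092, 0.1769]
orientation: [-0.001, 0.133, 0.991, -0.0]
wrist_force: [-0.6, 0.2, 0.4]
finger_gap: 0.0847
```

Run:
```python
from h import *
s=st(); shot('wrist','w4'); ci=imaging.camera_info('wrist')
go([*case(-.01,0),.101],164.93)
im=cv2.imread('pics/w4.png')
for p in ([*case(-.01,0),.1195],[*case(.022,.0365),.078],[*case(.022,-.0365),.078],[*case(-.032,.03),.098],[*case(-.032,-.03),.098]):
    u=proj(ci,p); cv2.drawMarker(im,tuple(int(v) for v in u),(0,0,255),0,12,1); print(u)
cv2.imwrite('pics/w4m.png',im)
```

```text
{'clock': 10.5, 'tcp_pos': [0.5761, 0.0092, 0.1769], 'orientation': [-0.0007, 0.1325, 0.9912, -0.0002], 'joint_pos': [-0.1231, 0.3371, -0.0545, 1.1805, -0.0004, 0.1428], 'wrist_force': [-0.5689, 0.15, 0.4441], 'ft_torque': [-0.0268, 0.0638, -0.0597], 'finger_gap': 0.0847}
delta cm [-0.04  0.17  7.65] yaw 164.75 twist -0.17746595798305975
[317.92597392 263.78062079]
[369.80742005 288.09828427]
[265.97386913 288.37007817]
[366.76467506 218.33605544]
[268.76934503 218.62647524]
```

View pics/w4m.png

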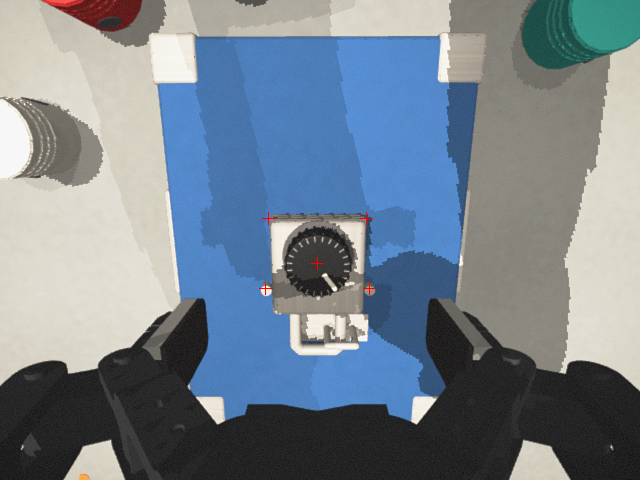

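Predicted and seen points agree: dial centre (318,264), studs on their marks. The white line stands about 0.55 rad short.

>>> play_rows(
  moves=[
    {"claw": 8.5,"delta_pos": [0,0.15,2.5],"twist": 0},
    {"claw": 7,"delta_pos": [0,0.15,5.5],"twist": 0},
    {"claw": 6.5,"delta_pos": [0,0.15,7.3],"twist": 0},
    {"claw": 6,"delta_pos": [0,0.15,7.8],"twist": 0},
    {"claw": 6,"delta_pos": [0,0.15,7.8],"twist": 0},
  ],
)

```text
clock: 11.18
tcp_pos: [0.5775, 0.011, 0.1]
orientation: [0.0, 0.132, 0.991, -0.0]
wrist_force: [0.0, 0.3, -0.2]
finger_gap: 0.0603
```

>>> play_rows(
  force=40,
  moves=[
    {"claw": 2.5,"delta_pos": [0,0,0],"twist": 0},
    {"claw": 2.5,"delta_pos": [0,0,0],"twist": 0},
    {"claw": 2.5,"delta_pos": [0,0,0],"twist": 0},
    {"claw": 2.5,"delta_pos": [0,0,0],"twist": 0},
    {"claw": 2.5,"delta_pos": [0,0,0],"twist": 0},
  ],
)

```text
clock: 11.8
tcp_pos: [0.5782, 0.0111, 0.1008]
orientation: [0.001, 0.132, 0.991, -0.001]
wrist_force: [-2.5, -1.5, 6.4]
finger_gap: 0.0366
```

>>> play_rows(
  moves=[
    {"claw": 2.5,"delta_pos": [0,0,0],"twist": 5},
    {"claw": 2.5,"delta_pos": [0,0,0],"twist": 10},
    {"claw": 2.5,"delta_pos": [0,0,0],"twist": 15},
    {"claw": 2.5,"delta_pos": [0,0,0],"twist": 20},
    {"claw": 2.5,"delta_pos": [0,0,0],"twist": 25},
    {"claw": 2.5,"delta_pos": [0,0,0],"twist": 25},
  ],
)

```text
clock: 12.55
tcp_pos: [0.5787, 0.0118, 0.1008]
orientation: [0.002, 0.343, 0.939, 0.001]
wrist_force: [0.2, -0.0, 6.1]
finger_gap: 0.0369
```

Run:
```python
from h import *
st()
```

```text
{'clock': 12.55, 'tcp_pos': [0.5787, 0.0118, 0.1008], 'orientation': [0.0016, 0.3433, 0.9392, 0.0005], 'joint_pos': [-0.1184, 0.3875, -0.176, 1.004, 0.0003, 0.5824], 'wrist_force': [0.2263, -0.0477, 6.1397], 'ft_torque': [-0.0003, 0.0124, -0.0772], 'finger_gap': 0.0369}
```

>>> play_rows(
  moves=[
    {"claw": 2.5,"delta_pos": [0,0,0],"twist": 3},
    {"claw": 2.5,"delta_pos": [0,0,0],"twist": 6},
    {"claw": 2.5,"delta_pos": [0,0,0],"twist": 6},
  ],
)

```text
clock: 12.92
tcp_pos: [0.5788, 0.0118, 0.1009]
orientation: [0.002, 0.392, 0.92, 0.001]
wrist_force: [-0.6, 0.4, 5.4]
finger_gap: 0.0365
```

Run:
```python
from h import *
st()
```

```text
{'clock': 12.925, 'tcp_pos': [0.5788, 0.0118, 0.1009], 'orientation': [0.0016, 0.3919, 0.92, 0.0006], 'joint_pos': [-0.1185, 0.3875, -0.176, 1.0039, 0.0003, 0.6869], 'wrist_force': [-0.5521, 0.4187, 5.3694], 'ft_torque': [0.0246, 0.0158, -0.1255], 'finger_gap': 0.0365}
```

Torque is 0.13 N m after 31°. I'll go on in small steps.

>>> play_rows(
  moves=[
    {"claw": 2.5,"delta_pos": [0,0,0],"twist": 2},
    {"claw": 2.5,"delta_pos": [0,0,0],"twist": 4},
    {"claw": 2.5,"delta_pos": [0,0,0],"twist": 4},
  ],
)

```text
clock: 13.3
tcp_pos: [0.5788, 0.0119, 0.1008]
orientation: [0.002, 0.424, 0.906, 0.001]
wrist_force: [0.7, 1.2, 5.0]
finger_gap: 0.0367
```

Run:
```python
from h import *
st()
```

```text
{'clock': 13.3, 'tcp_pos': [0.5788, 0.0119, 0.1008], 'orientation': [0.0015, 0.4236, 0.9059, 0.0008], 'joint_pos': [-0.1184, 0.3875, -0.176, 1.0039, 0.0005, 0.7564], 'wrist_force': [0.6901, 1.1627, 4.9549], 'ft_torque': [0.0477, 0.0109, -0.0477], 'finger_gap': 0.0367}
```

>>> play_rows(
  moves=[
    {"claw": 2.5,"delta_pos": [0,0,0],"twist": 2},
    {"claw": 2.5,"delta_pos": [0,0,0],"twist": 4},
    {"claw": 2.5,"delta_pos": [0,0,0],"twist": 4},
  ],
)

```text
clock: 13.68
tcp_pos: [0.5788, 0.012, 0.1008]
orientation: [0.002, 0.455, 0.891, 0.001]
wrist_force: [-0.2, 0.9, 6.2]
finger_gap: 0.0365
```

Run:
```python
from h import *
st(); shot('wrist','w5')
im=cv2.imread('pics/w5.png'); cv2.imwrite('pics/w5c.png',cv2.resize(im[180:420,160:480],None,fx=2,fy=2))
```

```text
{'clock': 13.675, 'tcp_pos': [0.5788, 0.012, 0.1008], 'orientation': [0.0015, 0.4549, 0.8906, 0.0009], 'joint_pos': [-0.1183, 0.3875, -0.1759, 1.0039, 0.0006, 0.8262], 'wrist_force': [-0.2378, 0.9278, 6.2256], 'ft_torque': [0.1272, 0.0412, -0.0049], 'finger_gap': 0.0365}
```

View pics/w5c.png

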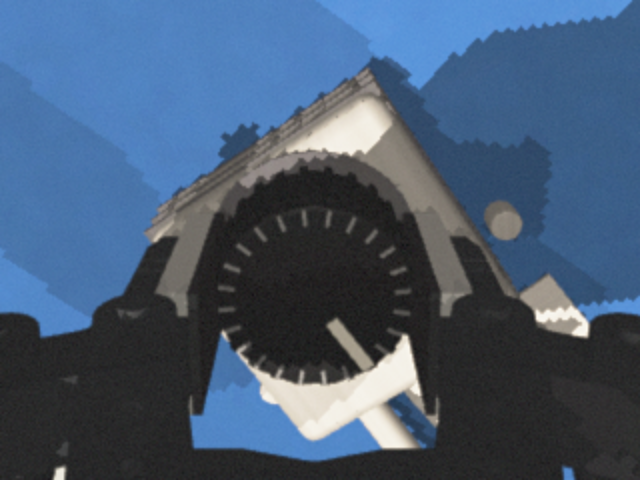

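The line now lies nearly along the lock's +x axis, at most about 8° short. Torque is low, so I'll continue to the stop.

>>> play_rows(
  moves=[
    {"claw": 2.5,"delta_pos": [0,0,0],"twist": 2},
    {"claw": 2.5,"delta_pos": [0,0,0],"twist": 4},
    {"claw": 2.5,"delta_pos": [0,0,0],"twist": 4},
  ],
)

```text
clock: 14.1
tcp_pos: [0.5789, 0.012, 0.1008]
orientation: [0.001, 0.486, 0.874, 0.001]
wrist_force: [0.7, 1.5, 5.1]
finger_gap: 0.0362
```

Run:
```python
from h import *
st()
```

```text
{'clock': 14.1, 'tcp_pos': [0.5789, 0.012, 0.1008], 'orientation': [0.0015, 0.4857, 0.8741, 0.001], 'joint_pos': [-0.1183, 0.3876, -0.1759, 1.0038, 0.0007, 0.896], 'wrist_force': [0.7352, 1.5351, 5.0544], 'ft_torque': [0.1022, 0.022, -0.0459], 'finger_gap': 0.0362}
```

>>> play_rows(
  moves=[
    {"claw": 2.5,"delta_pos": [0,0,0],"twist": 2},
    {"claw": 2.5,"delta_pos": [0,0,0],"twist": 3},
    {"claw": 2.5,"delta_pos": [0,0,0],"twist": 3},
  ],
)

```text
clock: 14.48
tcp_pos: [0.5789, 0.012, 0.1008]
orientation: [0.002, 0.508, 0.861, 0.001]
wrist_force: [1.0, 1.2, 5.3]
finger_gap: 0.0366
```

Run:
```python
from h import *
st()
```

```text
{'clock': 14.475, 'tcp_pos': [0.5789, 0.012, 0.1008], 'orientation': [0.0015, 0.5083, 0.8612, 0.0011], 'joint_pos': [-0.1183, 0.3875, -0.1759, 1.0037, 0.0007, 0.9482], 'wrist_force': [0.9585, 1.2182, 5.2756], 'ft_torque': [0.1132, 0.0159, -0.006], 'finger_gap': 0.0366}
```

Run:
```python
from h import *
st(); shot('wrist','w6'); ci=imaging.camera_info('wrist')
im=cv2.imread('pics/w6.png')
for p in ([*case(-.01,0),.1195],[*case(.009,0),.1195],[*case(.03,0),.098],[*case(.068,-.016),.084],[*case(.068,.016),.084]):
    cv2.drawMarker(im,tuple(int(v) for v in proj(ci,p)),(0,0,255),0,7,1)
a=cv2.resize(im[200:400,200:460],(650,500))
shot('scene','s6'); b=cv2.imread('pics/s6.png'); 
cv2.imwrite('pics/m6.png',a);
```

```text
{'clock': 14.475, 'tcp_pos': [0.5789, 0.012, 0.1008], 'orientation': [0.0015, 0.5083, 0.8612, 0.0011], 'joint_pos': [-0.1183, 0.3875, -0.1759, 1.0037, 0.0007, 0.9482], 'wrist_force': [0.9585, 1.2182, 5.2756], 'ft_torque': [0.1132, 0.0159, -0.006], 'finger_gap': 0.0366}
```

View pics/m6.png

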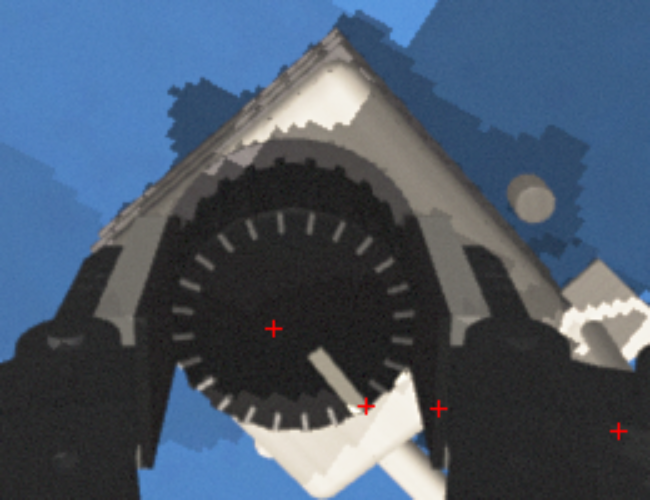

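```bash
cat >> h.py <<'E'
def rect(im,ci,z,c,half=.05,n=400,y0=0,x0=0):
    # top-down view in case axes: +x up, +y left
    pts=[(-half,-half),(half,-half),(half,half),(-half,half)]
    src=np.float32([proj(ci,[*(c+(x0+a)*U+(y0+b)*V),z]) for a,b in pts])
    dst=np.float32([(n/2-b/half*n/2, n/2-a/half*n/2) for a,b in pts])
    return cv2.warpPerspective(im,cv2.getPerspectiveTransform(src,dst),(n,n),flags=cv2.INTER_CUBIC)
E
python3 - <<'E'
from h import *
ci=imaging.camera_info('wrist'); s=get_state()
# camera pose relative to tcp now -> reconstruct for w4
def T(p,q): M=np.eye(4); M[:3,:3]=R.from_quat(q,scalar_first=True).as_matrix(); M[:3,3]=p; return M
rel=np.linalg.inv(ci['world_to_cam']@T(s['tcp_pos'],s['orientation'])) # cam in tcp
c4=dict(ci); c4['world_to_cam']=np.linalg.inv(T([.5761,.0092,.1769],np.array([-.0007,.1325,.9912,-.0002]))@rel)
print(proj(c4,[*case(-.01,0),.1195]))
D=case(-.01,0)
a=rect(cv2.imread('pics/w4.png'),c4,.1195,D,.03,260); b=rect(cv2.imread('pics/w6.png'),ci,.1195,D,.03,260)
sc=imaging.camera_info('scene'); 
e=rect(cv2.imread('pics/scene0.png'),sc,.098,D,.07,260,x0=.03); f=rect(cv2.imread('pics/s6.png'),sc,.098,D,.07,260,x0=.03)
cv2.imwrite('pics/m7.png',np.vstack([np.hstack([a,b]),np.hstack([e,f])]))
E
```

```text
[318.85720796 265.78213105]
```

View pics/m7.png

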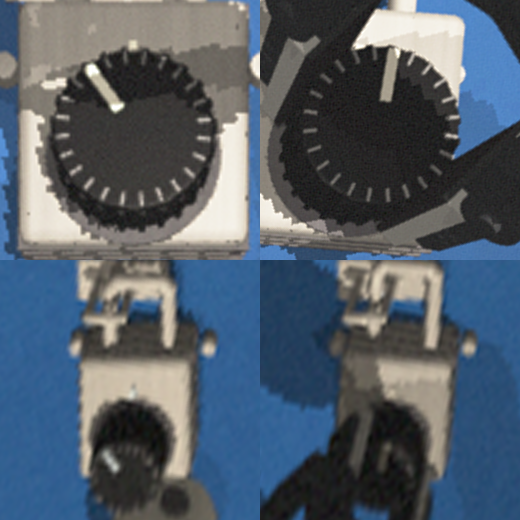

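Before (left panels) the line was about 34° short. Now (right panels) it is at the mark, and the shackle bar in the scene view reaches several mm further out. It looks popped, so I'll release and check from above.

>>> play_rows(
  moves=[
    {"claw": 7,"delta_pos": [0,0,0],"twist": 0},
    {"claw": 8.5,"delta_pos": [0,0,0],"twist": 0},
    {"claw": 8.5,"delta_pos": [0,0,0],"twist": 0},
    {"claw": 8.5,"delta_pos": [0,0,-2],"twist": 0},
    {"claw": 8.5,"delta_pos": [0,0,-5],"twist": 0},
    {"claw": 8.5,"delta_pos": [0,0,-7.5],"twist": -10},
    {"claw": 8.5,"delta_pos": [0,0,-7.5],"twist": -20},
    {"claw": 8.5,"delta_pos": [0,0,-7.5],"twist": -30},
    {"claw": 8.5,"delta_pos": [0,0,-7.5],"twist": -40},
    {"claw": 8.5,"delta_pos": [0,0,-7.5],"twist": -46},
    {"claw": 8.5,"delta_pos": [0,0,-7.5],"twist": -46},
  ],
)

```text
clock: 15.95
tcp_pos: [0.5772, 0.0117, 0.1741]
orientation: [-0.0, 0.132, 0.991, -0.0]
wrist_force: [0.2, 0.2, -1.3]
finger_gap: 0.085
```

Run:
```python
from h import *
s=st(); ci=imaging.camera_info('wrist'); im=shot('wrist','w8')[:,:,::-1].copy()
D=case(-.01,0); go([*D,.072],164.93)
a=rect(im,ci,.1195,D,.03,300); b=rect(im,ci,.084,D,.06,300,x0=.04)
sc=imaging.camera_info('scene'); f=rect(shot('scene','s8')[:,:,::-1].copy(),sc,.084,D,.06,300,x0=.04);e=rect(cv2.imread('pics/scene0.png'),sc,.084,D,.06,300,x0=.04)
cv2.imwrite('pics/m8.png',np.vstack([np.hstack([a,b]),np.hstack([e,f])]))
```

```text
{'clock': 15.95, 'tcp_pos': [0.5772, 0.0117, 0.1741], 'orientation': [-0.0002, 0.1324, 0.9912, -0.0], 'joint_pos': [-0.1188, 0.3399, -0.0576, 1.1737, -0.0001, 0.1469], 'wrist_force': [0.226, 0.1854, -1.2612], 'ft_torque': [-0.0357, -0.0346, -0.0169], 'finger_gap': 0.085}
delta cm [-0.04 -0.1  10.21] yaw 164.73 twist -0.20141352078664454
```

View pics/m8.png

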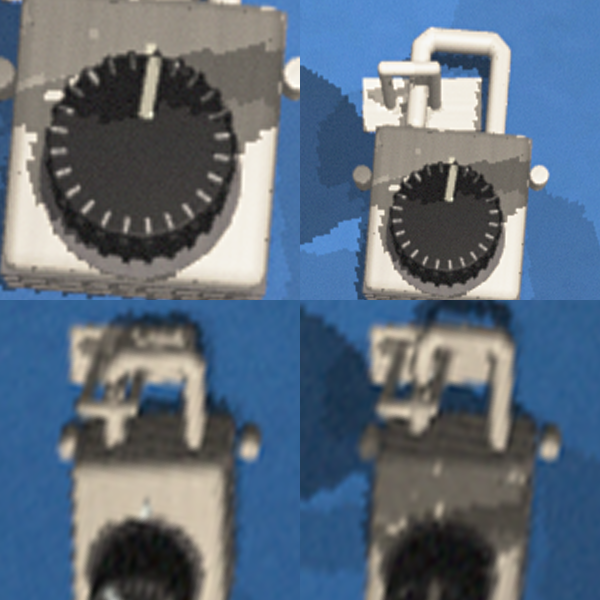

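The white line is on the mark and the shackle is out by several mm. Next I grip the body.

>>> play_rows(
  moves=[
    {"claw": 8.5,"delta_pos": [0,-0.1,3.5],"twist": 1},
    {"claw": 8.5,"delta_pos": [0,-0.1,7],"twist": 2},
    {"claw": 8.5,"delta_pos": [0,-0.1,9.3],"twist": 2},
    {"claw": 8.5,"delta_pos": [0,-0.1,10.3],"twist": 2},
    {"claw": 8.5,"delta_pos": [0,-0.1,10.6],"twist": 2},
    {"claw": 8.5,"delta_pos": [0,-0.1,10.6],"twist": 2},
  ],
)

```text
clock: 16.8
tcp_pos: [0.5778, 0.0106, 0.069]
orientation: [0.001, 0.149, 0.989, -0.0]
wrist_force: [0.1, -0.0, -0.1]
finger_gap: 0.0854
```

>>> play_rows(
  force=40,
  moves=[
    {"claw": 4.5,"delta_pos": [0,0,0],"twist": 0},
    {"claw": 4.5,"delta_pos": [0,0,0],"twist": 0},
    {"claw": 4.5,"delta_pos": [0,0,0],"twist": 0},
    {"claw": 4.5,"delta_pos": [0,0,0],"twist": 0},
    {"claw": 4.5,"delta_pos": [0,0,0],"twist": 0},
  ],
)

```text
clock: 17.42
tcp_pos: [0.578, 0.0107, 0.0695]
orientation: [0.001, 0.149, 0.989, 0.0]
wrist_force: [-0.3, -0.2, 6.1]
finger_gap: 0.0597
```

Run:
```python
from h import *
st()
```

```text
{'clock': 17.425, 'tcp_pos': [0.578, 0.0107, 0.0695], 'orientation': [0.0011, 0.1492, 0.9888, 0.0001], 'joint_pos': [-0.1204, 0.414, -0.2196, 0.9349, 0.0001, 0.1791], 'wrist_force': [-0.2885, -0.1509, 6.1067], 'ft_torque': [0.131, 0.1695, -0.0149], 'finger_gap': 0.0597}
```

>>> play_rows(
  force=60,
  moves=[
    {"claw": 4.5,"delta_pos": [0,0,0],"twist": -1},
    {"claw": 4.5,"delta_pos": [0,0,-0.1],"twist": -2},
    {"claw": 4.5,"delta_pos": [0,0,-0.1],"twist": -2},
  ],
)

```text
clock: 17.8
tcp_pos: [0.5777, 0.0105, 0.0697]
orientation: [0.001, 0.132, 0.991, -0.0]
wrist_force: [0.8, -0.2, 2.6]
finger_gap: 0.0591
```

>>> play_rows(
  moves=[
    {"claw": 4.5,"delta_pos": [0.5,0,0],"twist": 0},
    {"claw": 4.5,"delta_pos": [1,0,0],"twist": 0},
    {"claw": 4.5,"delta_pos": [1.5,0,0],"twist": 0},
    {"claw": 4.5,"delta_pos": [2,0,0],"twist": 0},
    {"claw": 4.5,"delta_pos": [2,0,0],"twist": 0},
  ],
)

```text
clock: 18.42
tcp_pos: [0.5579, 0.0161, 0.0697]
orientation: [0.0, 0.132, 0.991, 0.0]
wrist_force: [3.7, 0.7, 3.8]
finger_gap: 0.059
```

Run:
```python
from h import *
st()
```

```text
{'clock': 18.425, 'tcp_pos': [0.5579, 0.0161, 0.0697], 'orientation': [0.0005, 0.1317, 0.9913, 0.0], 'joint_pos': [-0.115, 0.3807, -0.2712, 0.918, 0.0, 0.1493], 'wrist_force': [3.7262, 0.6581, 3.7909], 'ft_torque': [-0.0773, -0.6174, 0.0598], 'finger_gap': 0.059}
```

>>> play_rows(
  moves=[
    {"claw": 4.5,"delta_pos": [0.4,0,0],"twist": 0},
    {"claw": 4.5,"delta_pos": [0.8,0,0],"twist": 0},
    {"claw": 4.5,"delta_pos": [1.1,0,0],"twist": 0},
    {"claw": 4.5,"delta_pos": [1.3,0,0],"twist": 0},
    {"claw": 4.5,"delta_pos": [1.3,0,0],"twist": 0},
  ],
)

```text
clock: 19.05
tcp_pos: [0.546, 0.0194, 0.0697]
orientation: [0.001, 0.132, 0.991, 0.0]
wrist_force: [4.8, 0.5, 3.5]
finger_gap: 0.0589
```

>>> play_rows(
  moves=[
    {"claw": 4.5,"delta_pos": [0.15,0,0],"twist": 0},
    {"claw": 4.5,"delta_pos": [0.3,0,0],"twist": 0},
    {"claw": 4.5,"delta_pos": [0.3,0,0],"twist": 0},
  ],
)

```text
clock: 19.42
tcp_pos: [0.5433, 0.0201, 0.0697]
orientation: [0.001, 0.132, 0.991, 0.0]
wrist_force: [5.5, -1.1, 2.5]
finger_gap: 0.0588
```

>>> play_rows(
  moves=[
    {"claw": 4.5,"delta_pos": [0.15,0,0],"twist": 0},
    {"claw": 4.5,"delta_pos": [0.15,0,0],"twist": 0},
  ],
)

```text
clock: 19.68
tcp_pos: [0.5429, 0.0203, 0.0697]
orientation: [0.002, 0.132, 0.991, 0.0]
wrist_force: [9.2, -0.4, 0.5]
finger_gap: 0.0593
```

>>> play_rows(
  moves=[
    {"claw": 4.5,"delta_pos": [0.15,0,0],"twist": 0},
    {"claw": 4.5,"delta_pos": [0.15,0,0],"twist": 0},
  ],
)

```text
clock: 19.92
tcp_pos: [0.5428, 0.0204, 0.0697]
orientation: [0.003, 0.132, 0.991, -0.0]
wrist_force: [12.6, -1.0, -3.2]
finger_gap: 0.0589
```

Hard stop felt, at 36 mm with the force rising. Now forward to +12 mm.

>>> play_rows(
  moves=[
    {"claw": 4.5,"delta_pos": [-0.6,0,0],"twist": 0},
    {"claw": 4.5,"delta_pos": [-1.4,0,0],"twist": 0},
    {"claw": 4.5,"delta_pos": [-2.2,0,0],"twist": 0},
    {"claw": 4.5,"delta_pos": [-3,0,0],"twist": 0},
    {"claw": 4.5,"delta_pos": [-3.8,0,0],"twist": 0},
    {"claw": 4.5,"delta_pos": [-4.5,0,0],"twist": 0},
    {"claw": 4.5,"delta_pos": [-5,0,0],"twist": 0},
    {"claw": 4.5,"delta_pos": [-5,0,0],"twist": 0},
  ],
)

```text
clock: 20.92
tcp_pos: [0.5835, 0.009, 0.0697]
orientation: [-0.004, 0.132, 0.991, 0.0]
wrist_force: [-9.1, 2.4, 14.5]
finger_gap: 0.0592
```

Run:
```python
from h import *
st(); sc=imaging.camera_info('scene'); f=rect(shot('scene','s9')[:,:,::-1].copy(),sc,.084,case(0,0),.07,400,x0=.06)
w=imaging.camera_info('wrist'); a=rect(shot('wrist','w9')[:,:,::-1].copy(),w,.084,case(0,0),.07,400,x0=.06)
cv2.imwrite('pics/m9.png',np.hstack([f,a]))
```

```text
{'clock': 20.925, 'tcp_pos': [0.5835, 0.009, 0.0697], 'orientation': [-0.0037, 0.1316, 0.9913, 0.0003], 'joint_pos': [-0.1224, 0.4306, -0.193, 0.9546, 0.0007, 0.1415], 'wrist_force': [-9.1059, 2.4201, 14.5061], 'ft_torque': [0.372, 1.4331, 0.0038], 'finger_gap': 0.0592}
```

View pics/m9.png

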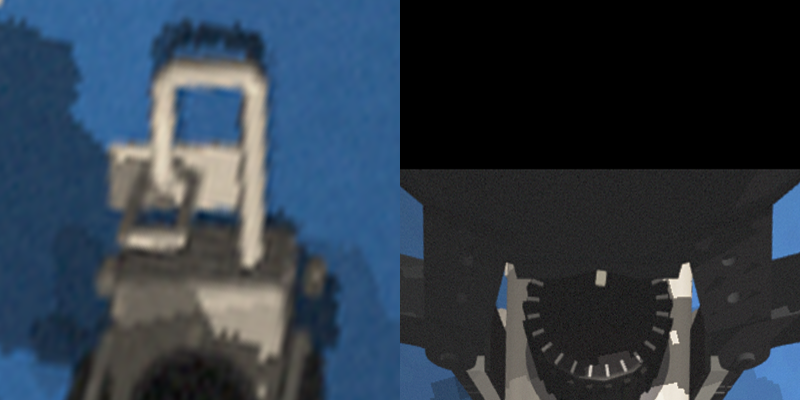

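The lock stopped at about +7 mm with 9 N, probably against the staple's base plate. The shackle tip is already past the staple (tip at about x = 62 mm, staple front at 57 mm). I'll relax the push, raise the lock slightly, then try forward again.

>>> play_rows(
  moves=[
    {"claw": 4.5,"delta_pos": [0.4,0,0],"twist": 0},
    {"claw": 4.5,"delta_pos": [0.4,0,-0.2],"twist": 0},
    {"claw": 4.5,"delta_pos": [0.4,0,-0.4],"twist": 0},
    {"claw": 4.5,"delta_pos": [0.4,0,-0.4],"twist": 0},
  ],
)

```text
clock: 21.52
tcp_pos: [0.5824, 0.009, 0.0721]
orientation: [-0.002, 0.132, 0.991, -0.0]
wrist_force: [-0.7, -0.2, -5.5]
finger_gap: 0.0592
```

>>> play_rows(
  moves=[
    {"claw": 4.5,"delta_pos": [-0.2,0,0],"twist": 0},
    {"claw": 4.5,"delta_pos": [-0.3,0,0],"twist": 0},
    {"claw": 4.5,"delta_pos": [-0.3,0,0],"twist": 0},
  ],
)

```text
clock: 21.9
tcp_pos: [0.5868, 0.008, 0.0731]
orientation: [-0.0, 0.132, 0.991, -0.0]
wrist_force: [-0.4, 0.6, -5.7]
finger_gap: 0.059
```

The lock is free, at about +10.5 mm and hanging on its own weight. Lifting.

>>> play_rows(
  moves=[
    {"claw": 4.5,"delta_pos": [0,0,-0.4],"twist": 0},
    {"claw": 4.5,"delta_pos": [0,0,-0.9],"twist": 0},
    {"claw": 4.5,"delta_pos": [0,0,-1.5],"twist": 0},
    {"claw": 4.5,"delta_pos": [0,0,-2.2],"twist": 0},
    {"claw": 4.5,"delta_pos": [0,0,-2.2],"twist": 0},
  ],
)

```text
clock: 22.52
tcp_pos: [0.5875, 0.008, 0.0963]
orientation: [0.001, 0.132, 0.991, -0.0]
wrist_force: [-1.2, 0.4, -4.4]
finger_gap: 0.0594
```

>>> play_rows(
  moves=[
    {"claw": 4.5,"delta_pos": [0,0,-2],"twist": 0},
    {"claw": 4.5,"delta_pos": [0,0,-4.5],"twist": 0},
    {"claw": 4.5,"delta_pos": [0,0,-7],"twist": 0},
    {"claw": 4.5,"delta_pos": [0,0,-9.5],"twist": 0},
    {"claw": 4.5,"delta_pos": [0,0,-11.5],"twist": 0},
    {"claw": 4.5,"delta_pos": [0,0,-12.5],"twist": 0},
    {"claw": 4.5,"delta_pos": [0,0,-12.5],"twist": 0},
    {"claw": 4.5,"delta_pos": [0,0,-12.5],"twist": 0},
    {"claw": 4.5,"delta_pos": [0,0,-12.5],"twist": 0},
  ],
)

```text
clock: 23.65
tcp_pos: [0.5862, 0.0082, 0.2192]
orientation: [-0.001, 0.132, 0.991, -0.0]
wrist_force: [-0.2, -0.6, -5.7]
finger_gap: 0.0586
```

Run:
```python
from h import *
s=st(); a=shot('scene','s10')[:,:,::-1]; w=shot('wrist','w10')[:,:,::-1]
cv2.imwrite('pics/m10.png',np.hstack([cv2.resize(a[120:330,220:500],(400,300)),cv2.resize(w,(400,300))]))
```

```text
{'clock': 23.65, 'tcp_pos': [0.5862, 0.0082, 0.2192], 'orientation': [-0.001, 0.1319, 0.9913, -0.0001], 'joint_pos': [-0.1229, 0.3403, 0.0544, 1.2869, -0.0001, 0.1416], 'wrist_force': [-0.2103, -0.5563, -5.6641], 'ft_torque': [0.0266, 0.1246, -0.0136], 'finger_gap': 0.0586}
```

View pics/m10.png

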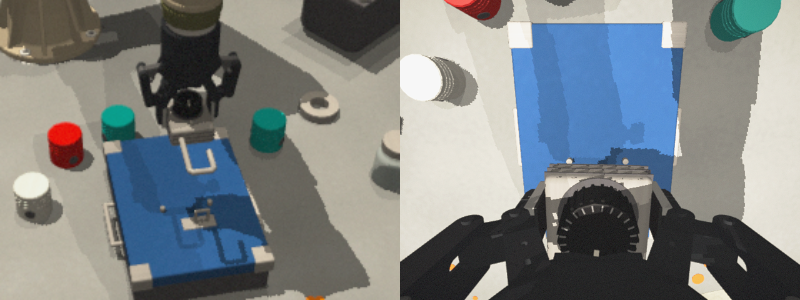

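The lock hangs open and level in the gripper, with its underside about 0.22 m up, and the staple is free. The piston stands upright on the bench.

```bash
python3 -c "
from h import *
st(); print(env.hand_in())"
```

```text
{'clock': 23.75, 'tcp_pos': [0.5864, 0.0082, 0.2195], 'orientation': [-0.0007, 0.1319, 0.9913, -0.0001], 'joint_pos': [-0.1229, 0.3401, 0.055, 1.287, -0.0001, 0.1416], 'wrist_force': [-0.4528, 0.0567, -5.1027], 'ft_torque': [0.0008, 0.119, 0.0331], 'finger_gap': 0.0591}
the job is handed in; nothing more can be done
None
```

The job is handed in at 23.75 s on the robot's clock, with the open lock held still and dial up in the gripper. The hand-in reports no verdict, so what follows rests on my own readings.

**What I did**
- **Piston:** I set it upright on the bench right of the case (about x 0.45, y −0.19) while the lock was still shut.
- **Dial:** I turned it clockwise about 46°. No hard stop showed in the torque, so I judged the opening by camera: the white line met the mark and the shackle stood several mm further out.
- **Shackle:** I drew the lock back 36 mm until the force rose at the hard stop.
- **Taking it off:** I moved the lock forward and it stuck at about +7 mm with 9 N, probably on the staple's base plate. I raised it about 3 mm, moved on to about +10.5 mm and lifted.

**Last checks**
- The grip opening was 59 mm, with about 5 N hanging on the wrist.
- The TCP had risen 150 mm since the grip, which puts the lock's underside at about z 0.22 m.
- The last pictures show the shackle well out, the staple free and the piston upright. The bearing and look-alikes, and the part of the jar in view, show no sign of being moved. The wrench was outside that crop.
- I did not measure the shackle's final extension directly. It follows from the hard stop and the pictures.

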